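# Set the media and dishes in their warming blocks

## Robot

A 6-joint arm with a two-finger parallel gripper is mounted at the origin on a cart in front of the work surface, level with it; the furniture and walls round the work are solid. World frame = base frame: x ahead of the robot, y to its left, z up, the work surface at z = 0. Lengths are in m, angles in rad, forces in N, time in s.
With the tool pointing down it reaches from about 0.35 to 0.975 m from the base axis. Payload 4.9 kg.
Tool frame: the origin (TCP) lies midway between the tips of the shut fingers; the grasp point (between the pads) lies 19 mm behind it; y points along the fingers, z is the direction in which the jaws open and shut, and the axes are right-handed (so a half turn about y gives the same grasp; the last joint's range is limited). The gripper opens to 85 mm and grips with 20 to 120 N. Pads are 22 mm wide; open, the fingers measure 114 mm over their backs; the gripper's body (76 mm by 85 mm) begins 54 mm behind the grasp point. The pads swing forward as they close: fully open they stand 13 mm farther back than shut.
Start: joints at [-1.224, 0.053, 1.613, -0, 1.476, -0.119], TCP at [0.281, -0.558, 0.231] pointing down, gripper open.
Joint ranges: [-3.01, 3.01], [-1.01, 2.22], [0.06, 2.58], [-1.02, 4.17], [0.09, 2.62], [-3.14, 3.14]. Speed limits (rad/s): [2.57, 2.57, 3.14, 3.14, 3.14, 3.14].

## Interface

Orientations are given as a unit quaternion [w, x, y, z].
In Python, from plant import * gives the robot as it stands.
- The arm moves only by the shell command python3 -m crank 'ROWS'. ROWS is JSON, a list that holds one entry, the list of rows, each a list of 5 numbers: the gripper command: -1 is shut, 1 is fully open, values between are in proportion, then the shift along the tool's x, y, z in cm, then the turn about the tool's y in degrees. In form: [[[jaw, dx, dy, dz, twist], ...]]. A call has 1 to 8 rows; each row shifts and turns the commanded pose from where the row before left it, along the tool's axes as they then stand; what a row does not reach is not made up. A row lasts 1/8 s, in which the tool goes at most 62.5 mm and 10.7 degrees, less where a joint would pass 70% of its speed; a pose out of reach is approached as far as the arm can. A call with a gripper value outside its range is refused whole. The fingers move at their own pace and stop on an object; the grip force is fixed at half the most. Time passes only in rows, so rows that do not move let the fingers close. It gives the time, the measured TCP pose, the force and the opening at its end, in the units of the state.
- state(): the state, without advancing time (a new reading comes with each control period).
- grab_frame(name): name is "scene" or "top"; returns a dict with "frame" (480x640x3 uint8, red, green, blue), "fx", "fy", "cx", "cy" (pixels), "pose" (4x4, takes a point from camera to world coordinates). Camera axes: x right, y up, looking along -z (the intrinsics and any distortion apply to the point x, -y, -z); pixel columns grow to the right and rows downward; lengths in m; the calibration is good to about 2 mm. A picture is of the moment at which its call begins. There is no depth.
- job_done(): hands the job in, once; it reports no verdict.
The state is a dict: "time": time; "joint_pos": joint angles; "joint_vel": joint speeds; "joint_efforts": joint torques, N m; "tool_pos": TCP position; "tool_rot": TCP orientation; "contact_force": force on the tool from outside, world axes, zero at the start; "ft_torque": the same for the moment, N m; "gripper_width": opening from 0.0 (shut) to 1.0 (fully open).
Only numpy, scipy, OpenCV 4.12 (cv2) and the standard library are available. Lean on these libraries where they do the work, as an engineer would, in place of code of your own. Each camera call takes 0.05 s, during which the arm holds its last target.

## Task

The warming blocks have just come out of the incubator and the embryo session starts soon: of the things along the front and left edge of the table, set the culture-medium bottle, the mineral-oil bottle, the small dish and the large dish each down into the aluminium block or plate bored to its size, seated flat on the bottom of the bore or recess. Keep bottles and dishes upright, and leave the ethanol and the immersion oil where they stand, since neither may be warmed.

Things in the scene. Friction and masses are not known exactly. Their poses are not given: they have to be found in the camera images.
- medium_mid (a point): Culture-medium bottle: clear bottle with an orange screw cap and a blue-banded label, body 42 mm in diameter, 90 mm tall over the cap, about 0.09 kg (not the spare at the far right end of the table). Stands upright. The point is at its centre, 45 mm above the base; z is its long axis, up. The straight body reaches to 59 mm up. Belongs in the large-bore block (block_medium).
- mineral_oil_mid (a point): Mineral-oil bottle: whitish bottle with a black screw cap and a pale, blue-banded label, body 36 mm in diameter, 82 mm tall over the cap, about 0.06 kg (not the spare at the far right end of the table). Stands upright. The point is at its centre, 41 mm above the base; z is its long axis, up. The straight body reaches to 54 mm up. Belongs in the small-bore block (block_oil).
- small_dish_mid (a point): Small round culture dish with its lid on, clear polystyrene, 38 mm in diameter and 11 mm high, lying flat, lid up. The point is at its centre, 5.5 mm above the underside; z up. Grasp across the diameter. Belongs in the plate with the small recess (plate_small).
- large_dish_mid (a point): Large round culture dish with its lid on, clear polystyrene, 60 mm in diameter and 14 mm high, lying flat (not the spare at the far right end of the table), lid up. The point is at its centre, 7 mm above the underside; z up. Grasp across the diameter. Belongs in the plate with the large recess (plate_large).
- block_medium: Large-bore warming block for the medium bottle, fixed: dark grey anodised aluminium with a bright machined floor, 68 x 68 mm and 32 mm high, with one round blind bore in the middle of its top, 50 mm in diameter and 20 mm deep (bore floor 12 mm above the table), its mouth flaring to 58 mm over the top 7 mm. Origin at the centre of the underside, on the table, straight below the bore's centre; z up, x and y along the sides.
- block_oil: Small-bore warming block for the mineral-oil bottle, fixed: dark grey anodised aluminium with a bright machined floor, 60 x 60 mm and 27 mm high, with one round blind bore in the middle of its top, 44 mm in diameter and 17 mm deep (bore floor 10 mm above the table), its mouth flaring to 52 mm over the top 7 mm. Origin at the centre of the underside, on the table, straight below the bore's centre; z up, x and y along the sides.
- plate_small: Low warming plate for the small dish, fixed: dark grey anodised aluminium with a bright machined floor, 60 x 60 mm and 14 mm high, with a shallow round recess in its top, 48 mm in diameter and 4 mm deep, edge bevelled 2 mm (recess floor 10 mm above the table). Origin at the centre of the underside, on the table, straight below the recess's centre; z up, x and y along the sides.
- plate_large: Low warming plate for the large dish, fixed: dark grey anodised aluminium with a bright machined floor, 80 x 80 mm and 14 mm high, with a shallow round recess in its top, 70 mm in diameter and 4 mm deep, edge bevelled 2 mm (recess floor 10 mm above the table). Origin at the centre of the underside, on the table, straight below the recess's centre; z up, x and y along the sides.
- ethanol_mid (a point): Ethanol bottle, to be left where it stands: whitish bottle with a red screw cap, 34 mm in diameter, 76 mm tall, about 0.05 kg (not the spare at the far right end of the table). The point is at its centre, 38 mm above the base.
- immersion_oil_mid (a point): Immersion-oil bottle, to be left where it stands: small dark bottle with a black cap, 26 mm in diameter, 62 mm tall, about 0.03 kg (not the spare at the far right end of the table). The point is at its centre, 31 mm above the base.
Mind the look-alikes: they are no part of the job. Leave any yellow look-alike of the part that bears large_dish_mid alone.

How it is judged:
At the end, for the whole second after the job is handed in: Each vessel stands released and at rest in its own block: within 7 mm (bottles) or 8 mm (dishes) of the centre, base no more than 2.5 mm above the floor of the bore or recess, upright within 0.12 rad; the ethanol and immersion-oil bottles are within 25 mm of where they stood (horizontal distance between medium_mid and block_medium below 0.007 m and z of medium_mid in the frame of block_medium between 0.054 and 0.0595 m and angle between each of medium_mid, mineral_oil_mid, small_dish_mid, large_dish_mid's own z axis and vertical below 0.12 rad and linear speed of each of medium, mineral_oil, small_dish, large_dish below 0.01 m/s and horizontal distance between mineral_oil_mid and block_oil below 0.007 m and z of mineral_oil_mid in the frame of block_oil between 0.048 and 0.0535 m and horizontal distance between small_dish_mid and plate_small below 0.008 m and z of small_dish_mid in the frame of plate_small between 0.0125 and 0.018 m and horizontal distance between large_dish_mid and plate_large below 0.008 m and z of large_dish_mid in the frame of plate_large between 0.014 and 0.0195 m and distance of each of ethanol_mid, immersion_oil_mid from where it was at the start of the episode below 0.025 m); the robot touches nothing.
It fails at once if a bottle or dish is tipped over or up on edge (more than 0.7 rad) (angle between any of medium_mid, mineral_oil_mid, small_dish_mid, large_dish_mid's own z axis and vertical above 0.7 rad).
It fails at once if the ethanol or immersion-oil bottle is moved more than 25 mm or knocked over (distance of any of ethanol_mid, immersion_oil_mid from where it was at the start of the episode above 0.025 m).
It also fails if it takes over 128 s, if anything falls off the work surface, if the arm or the gripper's body presses on something with over 40 N, if the wrist force passes 120 N, or if a joint passes its speed limit or range.

## Working session

There is one attempt and no reset: what is moved stays moved. The work goes in short steps, Python scripts to look and compute and a shell command to move; the robot and the scene stay as the last step left them, time stands still between calls to the robot, and variables do not carry over. Pictures are saved under pics/ and viewed, and the job is handed in when it is done.

```bash
mkdir -p pics; python3 - <<'E'
from plant import *
import cv2,numpy as np
print(state())
for n in("scene","top"):
    f=grab_frame(n); cv2.imwrite(f"pics/{n}0.png",f["frame"][:,:,::-1]); print(n,{k:v for k,v in f.items() if k!="frame"})
E
```

```text
{'time': 0.0, 'joint_pos': array([-1.22400139e+00,  5.33841505e-02,  1.61428650e+00, -7.70265725e-06,
        1.47604038e+00, -1.18984804e-01]), 'joint_vel': array([ 0.0016238 ,  0.00019467,  0.00074004, -0.00031697,  0.00061828,
       -0.00054238]), 'joint_efforts': array([-5.27705797e-04, -3.93674254e+01, -3.70181537e+01, -3.05420508e-04,
        7.05950733e-03,  1.70407048e-07]), 'tool_pos': array([ 0.28049052, -0.55781816,  0.2300506 ]), 'tool_rot': array([ 0.16310576, -0.16328139,  0.68876073, -0.68727313]), 'contact_force': array([0.6161497 , 0.25225241, 0.27776334]), 'ft_torque': array([ 0.02864253, -0.00076492, -0.00200738]), 'gripper_width': 1.000787948358994}
scene {'fx': 571.7861014984352, 'fy': 571.7861014984352, 'cx': 328.85202719708764, 'cy': 245.4410590901646, 'pose': array([[-0.50695424,  0.59994943, -0.61891686, -0.18544068],
       [-0.86194739, -0.34730755,  0.36935642,  0.55909447],
       [ 0.00664068,  0.72072057,  0.69319388,  0.93992574],
       [ 0.        ,  0.        ,  0.        ,  1.        ]])}
top {'fx': 549.3847706437826, 'fy': 549.3847706437826, 'cx': 311.3553324786714, 'cy': 236.34507348323837, 'pose': array([[-1.96798340e-03,  9.97774199e-01, -6.66541426e-02,
         4.97133208e-01],
       [-9.99997905e-01, -2.00118849e-03, -4.31405666e-04,
         7.78034899e-02],
       [-5.63832946e-04,  6.66531539e-02,  9.97776047e-01,
         1.21233747e+00],
       [ 0.00000000e+00,  0.00000000e+00,  0.00000000e+00,
         1.00000000e+00]])}
```

View pics/scene0.png

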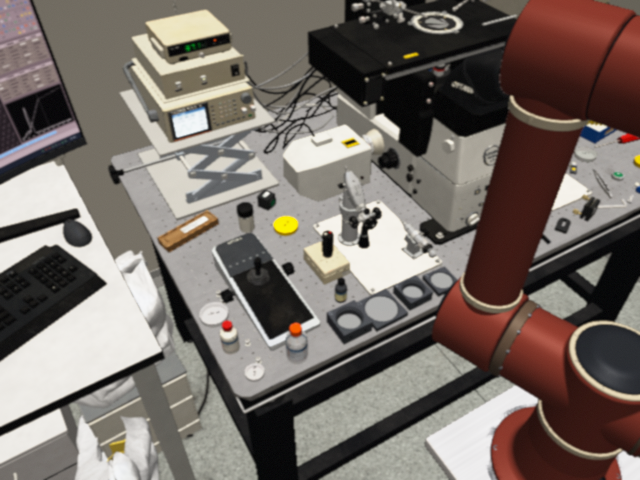

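View pics/top0.png

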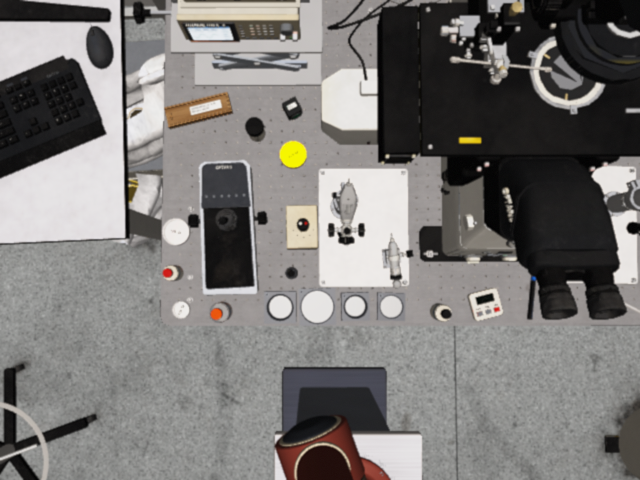

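```bash
python3 - <<'E'
import cv2
a=cv2.imread("pics/top0.png");cv2.imwrite("pics/c1.png",cv2.resize(a[200:330,155:325],None,fx=4.5,fy=4.5,interpolation=2))
cv2.imwrite("pics/c2.png",cv2.resize(a[220:330,260:460],None,fx=4,fy=4,interpolation=2))
b=cv2.imread("pics/scene0.png");cv2.imwrite("pics/c3.png",cv2.resize(b[190:390,190:470],None,fx=2.8,fy=2.8,interpolation=2))
E
```

```text
(no output)
```

View pics/c1.png

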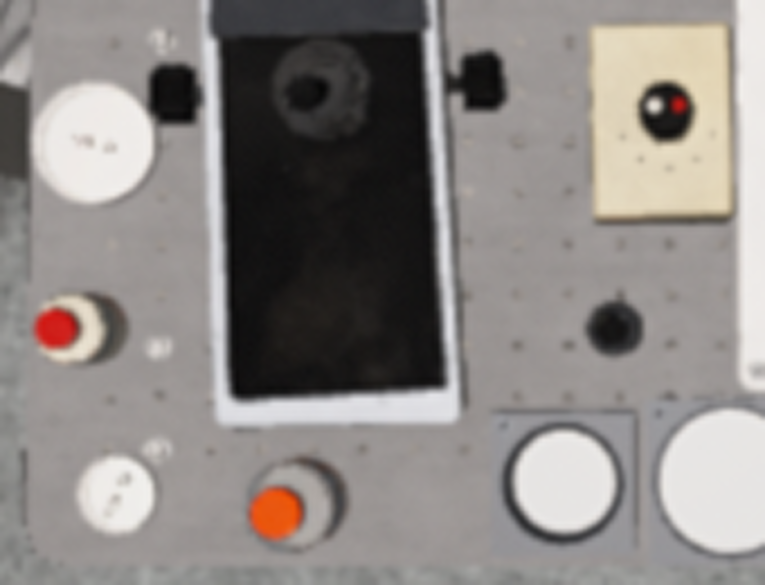

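View pics/c2.png

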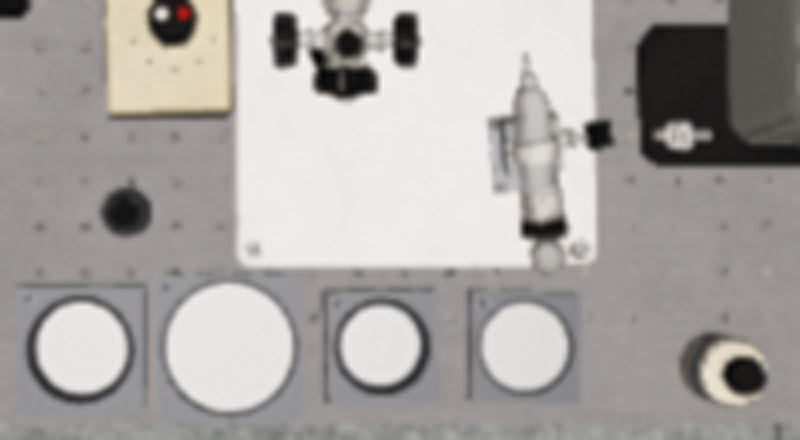

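View pics/c3.png

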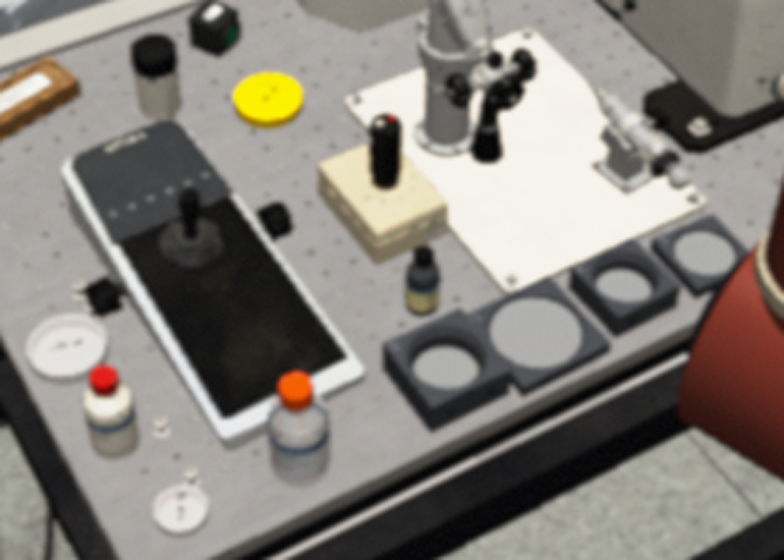

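Top view, candidates:
- **Blocks, left to right:** block_medium (280,307), plate_large (317,307), block_oil (355,306), plate_small (391,306).
- **Orange cap at (218,313):** the medium bottle.
- **Black cap on a whitish bottle at (443,312):** the mineral oil. The black-capped clear jar at (255,128) is not along the front or left edge, and the dark bottle at (291,272) is the immersion oil.
- **White dishes:** small (181,310) and large (176,232). The yellow dish at (293,154) is the decoy.
- **Red cap at (171,272):** the ethanol.

The crops confirm all of these.

```bash
cat > h.py <<'E'
from plant import *
import cv2,numpy as np
from scipy.spatial.transform import Rotation as R
def ray(f,u,v):
    d=np.array([(u-f["cx"])/f["fx"],-(v-f["cy"])/f["fy"],-1]); P=f["pose"]
    return P[:3,3],P[:3,:3]@d
def onz(f,uv,z):
    o,d=ray(f,*uv); return o+d*(z-o[2])/d[2]
def tri(r):
    A=0;b=0
    for o,d in r:
        d=d/np.linalg.norm(d);M=np.eye(3)-np.outer(d,d);A=A+M;b=b+M@o
    return np.linalg.solve(A,b)
def blob(m,box):
    x0,y0,x1,y1=box; z=np.zeros(m.shape,np.uint8); z[y0:y1,x0:x1]=m[y0:y1,x0:x1]*255
    c,_=cv2.findContours(z,0,2); c=max(c,key=cv2.contourArea); (e,s,a)=cv2.fitEllipse(cv2.convexHull(c)); return e,s
def axes():
    s=state(); q=s["tool_rot"]; return s,R.from_quat([q[1],q[2],q[3],q[0]]).as_matrix()
def go(t,yaw=None):
    s,M=axes(); print("t",round(s["time"],2),"tcp",s["tool_pos"].round(4),"w",round(s["gripper_width"],3),"F",s["contact_force"].round(1)); print(M.round(3))
    if t is not None: print("tool cm",(M.T@(np.array(t)-s["tool_pos"])*100).round(2))
E
python3 - <<'E'
from h import *
t=grab_frame("top");s=grab_frame("scene")
def ch(f): 
    a=f["frame"].astype(int); return a[...,0],a[...,1],a[...,2]
r,g,b=ch(t); lum=(r+g+b)/3; sat=np.max(t["frame"],2).astype(int)-np.min(t["frame"],2)
W=lum>195
for n,box,z in [("bm",(262,288,299,326),.012),("pl",(299,288,337,326),.010),("bo",(338,292,372,322),.010),("ps",(374,292,408,322),.010),("small",(168,298,188,322),.010),("large",(158,212,190,248),.013)]:
    e,sz=blob(W,box); print(n,np.round(e,1),np.round(sz,1),onz(t,e,z).round(4),"dia",np.round(np.array(sz)*(1.2124-z)/549*1000,1))
O=(r>190)&(g<130)&(b<80)
e,sz=blob(O,(205,300,235,325)); 
r2,g2,b2=ch(s)
e2,_=blob((r2>170)&(g2<120)&(b2<80)&(g2>30),(280,315,312,342)); print("orange",e,e2,onz(t,e,.09),tri([ray(t,*e),ray(s,*e2)]))
e,sz=blob((lum<60),(434,304,453,321)); print("oil cap",e,sz,onz(t,e,.082))
e,sz=blob((r>150)&(g<80)&(b<80),(160,262,185,282)); print("eth",e,onz(t,e,.076))
e,sz=blob((lum<50),(283,264,300,281)); print("imm",e,onz(t,e,.062),onz(t,e,.03))
print("edge",onz(t,(240,326),0),"knob",onz(t,(193,220),.02),"manip knob",onz(t,(397,284),.03))
go(None)
E
```

```text
bm [280.1 306.6] [21.2 21.6] [0.4246 0.1465 0.012 ] dia [46.4 47.2]
pl [316.9 306.4] [30.8 31. ] [0.4248 0.0666 0.01  ] dia [67.4 67.8]
bo [354.7 305.8] [18.2 18.9] [ 0.4258 -0.0157  0.01  ] dia [39.8 41.3]
ps [390.7 306.1] [20.3 20.5] [ 0.425  -0.0939  0.01  ] dia [44.5 44.9]
small [180.4 309.5] [15.9 16.6] [0.4186 0.3634 0.01  ] dia [34.8 36.3]
large [175.2 231.2] [25.9 26.4] [0.589  0.3765 0.013 ] dia [56.7 57.7]
orange (215.77488708496094, 313.73394775390625) (295.0020446777344, 327.7098693847656) [0.41515949 0.27248897 0.09      ] [0.41507568 0.27266585 0.08892922]
oil cap (445.5846252441406, 313.50775146484375) (7.69322395324707, 9.297341346740723) [ 0.41412947 -0.19557313  0.082     ]
eth (166.96566772460938, 272.61737060546875) [0.4986016  0.37649029 0.076     ]
imm (291.199462890625, 272.4599304199219) [0.49843692 0.12056329 0.062     ] [0.49847319 0.12175277 0.03      ]
edge [0.38183684 0.23483587 0.        ] knob [0.6130095  0.33623318 0.02      ] manip knob [ 0.47333447 -0.10513082  0.03      ]
t 0.2 tcp [ 0.2806 -0.558   0.2305] w 1.001 F [0.3 1.6 0.1]
[[-0.893 -0.     0.449]
 [-0.449  0.001 -0.893]
 [-0.    -1.    -0.001]]
```

```bash
python3 -m crank '[[[1,0,0,0,8.9],[1,0,0,0,8.9],[1,0,0,0,8.9],[1,0,0,-3,0],[1,0,0,-4.5,0],[1,0,0,-4.5,0],[1,0,0,-4.5,0],[1,0,0,-4.5,0]]]'; python3 -m crank '[[[1,0,0,-4.5,0],[1,0,0,-4.5,0],[1,0,0,-4.5,0],[1,0,0,0,0],[1,0,0,0,0]]]'; python3 -c "
from h import *
go([.414,-.1956,.2])"
```

```text
time: 1.2
tool_pos: [0.2806, -0.3469, 0.2311]
tool_rot: [-0.0, 0.0, 0.707, -0.707]
contact_force: [1.0, -0.2, 0.6]
gripper_width: 1.001
time: 1.82
tool_pos: [0.2808, -0.2137, 0.2314]
tool_rot: [-0.0, -0.0, -0.707, 0.707]
contact_force: [0.3, -0.1, -0.9]
gripper_width: 0.999
t 1.82 tcp [ 0.2808 -0.2137  0.2314] w 0.999 F [ 0.3 -0.1 -0.9]
[[-1.     0.    -0.   ]
 [ 0.    -0.001 -1.   ]
 [-0.    -1.     0.001]]
tool cm [-13.32   3.14  -1.81]
```

```bash
python3 -m crank '[[[1,-3.3,0,-0.6,0],[1,-4,0,-0.6,0],[1,-4,0,-0.6,0],[1,-2,3,0,0],[1,0,3,0,0],[1,0,3,0,0],[1,0,2,0,0],[1,0,0,0,0]]]'; python3 -c "
from h import *
go([.414,-.1956,.02])
for n in ('top','scene'): cv2.imwrite('pics/m1%s.png'%n,grab_frame(n)['frame'][:,:,::-1])
a=cv2.imread('pics/m1top.png');cv2.imwrite('pics/m1c.png',cv2.resize(a[200:400,340:540],None,fx=3,fy=3))"
```

```text
time: 2.82
tool_pos: [0.4125, -0.1956, 0.1189]
tool_rot: [-0.002, -0.001, 0.708, -0.706]
contact_force: [0.3, 0.3, -0.8]
gripper_width: 1.003
t 2.83 tcp [ 0.4125 -0.1956  0.1189] w 1.003 F [ 0.3  0.3 -0.8]
[[-1.    -0.005 -0.002]
 [ 0.002  0.003 -1.   ]
 [ 0.005 -1.    -0.003]]
tool cm [-0.2   9.89  0.03]
```

View pics/m1c.png

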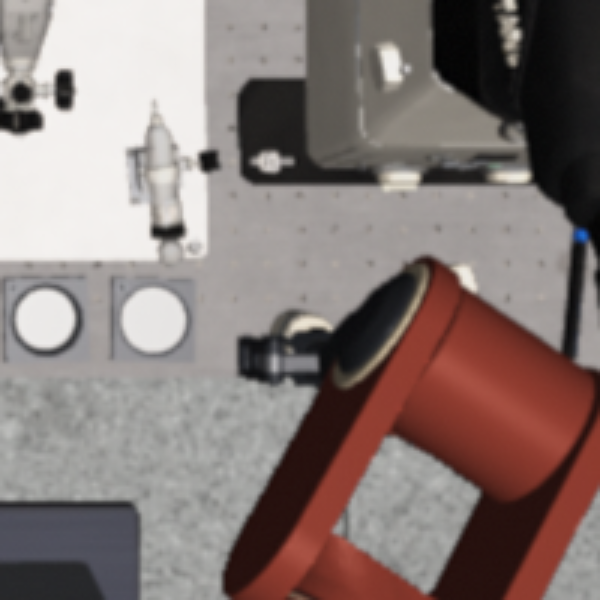

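View pics/m1scene.png

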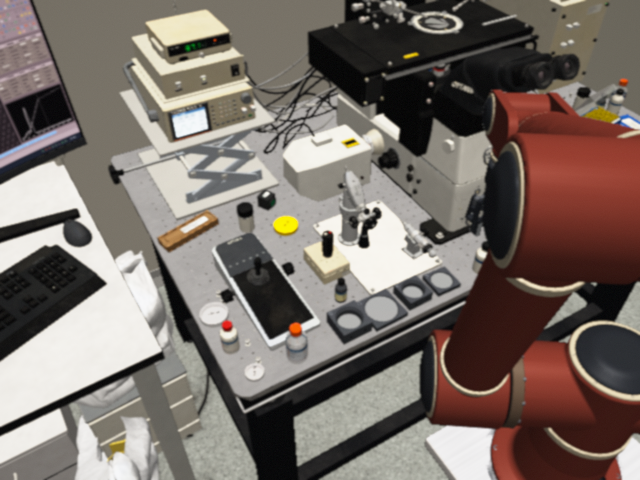

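```bash
python3 -m crank '[[[1,-0.2,3,0,0],[1,0,3,0,0],[1,0,2.5,0,0],[1,0,1.4,0,0],[1,0,0,0,0],[1,0,0,0,0]]]'; python3 -c "
from h import *
go([.414,-.1956,.02])"
```

```text
time: 3.68
tool_pos: [0.4168, -0.1962, 0.0237]
tool_rot: [-0.001, -0.001, -0.707, 0.708]
contact_force: [0.2, -0.1, -0.1]
gripper_width: 1.006
t 3.67 tcp [ 0.4168 -0.1962  0.0237] w 1.006 F [ 0.2 -0.1 -0.1]
[[-1.     0.002 -0.   ]
 [ 0.    -0.001 -1.   ]
 [-0.002 -1.     0.001]]
tool cm [ 0.28  0.37 -0.06]
```

Close; the tool sits 3 mm forward. I'll correct that and shut the jaws.

```bash
python3 -m crank '[[[1,0.2,0.3,0,0],[1,0,0,0,0],[-1,0,0,0,0],[-1,0,0,0,0],[-1,0,0,0,0],[-1,0,0,0,0],[-1,0,0,0,0],[-1,0,0,0,0]]]';python3 -m crank '[[[-1,0,0,0,0],[-1,0,0,0,0],[-1,0,0,0,0],[-1,0,0,0,0]]]'; python3 -c "
from h import *
go([.414,-.1956,.02])"
```

```text
time: 4.68
tool_pos: [0.4141, -0.1957, 0.0197]
tool_rot: [-0.0, -0.0, -0.707, 0.707]
contact_force: [0.5, 0.2, 3.7]
gripper_width: 0.406
time: 5.18
tool_pos: [0.4141, -0.1957, 0.0197]
tool_rot: [-0.0, -0.0, -0.707, 0.707]
contact_force: [0.9, -0.9, 5.0]
gripper_width: 0.407
t 5.17 tcp [ 0.4141 -0.1957  0.0197] w 0.407 F [ 0.9 -0.9  5. ]
[[-1.     0.001 -0.   ]
 [ 0.    -0.001 -1.   ]
 [-0.001 -1.     0.001]]
tool cm [ 0.01 -0.03 -0.01]
```

```bash
python3 -m crank '[[[-1,0,-1.5,0,0],[-1,0,-3,0,0],[-1,0,-3,0,0],[-1,0,-1,-3,0],[-1,0,0,-4,0],[-1,-0.6,0,-4,0],[-1,-0.6,0,-4,0],[-1,0,0,-3,0]]]';python3 -m crank '[[[-1,0,0,0,0],[-1,0,0,0,0]]]'; python3 -c "
from h import *
go([.4258,-.0157,.105])
for n in ('top','scene'): cv2.imwrite('pics/m2%s.png'%n,grab_frame(n)['frame'][:,:,::-1])
a=cv2.imread('pics/m2scene.png');cv2.imwrite('pics/m2c.png',cv2.resize(a[180:380,300:500],None,fx=3,fy=3))"
```

```text
time: 6.18
tool_pos: [0.4251, -0.0138, 0.1042]
tool_rot: [-0.0, -0.001, 0.707, -0.707]
contact_force: [0.2, -0.3, -0.2]
gripper_width: 0.406
time: 6.42
tool_pos: [0.4254, -0.0158, 0.1042]
tool_rot: [0.0, 0.0, -0.707, 0.707]
contact_force: [0.3, -0.1, -0.1]
gripper_width: 0.408
t 6.42 tcp [ 0.4254 -0.0158  0.1042] w 0.408 F [ 0.3 -0.1 -0.1]
[[-1.    -0.001 -0.   ]
 [ 0.    -0.    -1.   ]
 [ 0.001 -1.     0.   ]]
tool cm [-0.04 -0.08 -0.01]
```

View pics/m2c.png

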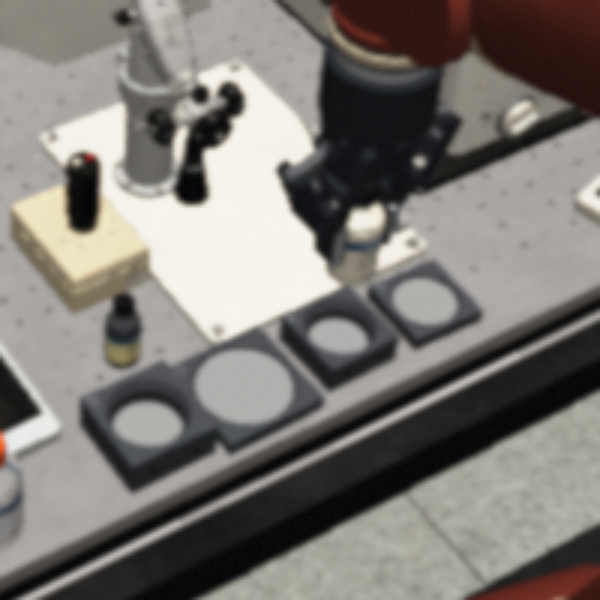

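The crop shows the mineral-oil bottle held upright above block_oil. Next I'll lower it.

```bash
python3 -m crank '[[[-1,0,2.5,0,0],[-1,0,2,0,0],[-1,0,1.2,0,0],[-1,0,0.6,0,0],[-1,0,0.5,0,0],[-1,0,0.4,0,0],[-1,0,0,0,0],[-1,0,0,0,0]]]'; python3 -c "
from h import *
go([.4258,-.0157,.0297])"
```

```text
time: 7.52
tool_pos: [0.4261, -0.0154, 0.0327]
tool_rot: [-0.0, -0.0, -0.707, 0.707]
contact_force: [0.7, 0.0, -0.6]
gripper_width: 0.404
t 7.53 tcp [ 0.4261 -0.0154  0.0327] w 0.404 F [ 0.7  0.  -0.6]
[[-1.     0.001 -0.   ]
 [ 0.    -0.    -1.   ]
 [-0.001 -1.     0.   ]]
tool cm [0.03 0.3  0.03]
```

```bash
python3 -m crank '[[[-1,0,0.2,0,0],[-1,0,0.1,0,0],[-1,0,0,0,0],[-1,0,0,0,0]]]'; python3 -c "
from h import *
go([.4258,-.0157,.0297])"
```

```text
time: 8.02
tool_pos: [0.4259, -0.0154, 0.0297]
tool_rot: [-0.0, 0.0, 0.707, -0.707]
contact_force: [-1.8, 1.0, 5.4]
gripper_width: 0.411
t 8.03 tcp [ 0.4259 -0.0154  0.0297] w 0.411 F [-1.8  1.   5.4]
[[-1.  0. -0.]
 [ 0.  0. -1.]
 [-0. -1. -0.]]
tool cm [ 0.01 -0.    0.03]
```

```bash
python3 -m crank '[[[0.4,0,0,0,0],[0.4,0,0,0,0],[0.4,0,0,0,0],[0.4,0,0,0,0],[1,0,-2,0,0],[1,0,-4,0,0],[1,0,-4,0,0],[1,0,-3,0,0]]]'; python3 -m crank '[[[1,0,0,-3,0],[1,0,0,-4.5,0],[1,0,0,-4.5,0],[1,0.5,0,-4.5,0],[1,0.5,0,-4.5,0],[1,0,0,-4.5,0],[1,0,0,-3.3,0],[1,0,0,0,0]]]';python3 -c "
from h import *
go([.415,.2726,.024])
for n in ('top','scene'): cv2.imwrite('pics/m3%s.png'%n,grab_frame(n)['frame'][:,:,::-1])
a=cv2.imread('pics/m3scene.png');cv2.imwrite('pics/m3c.png',cv2.resize(a[180:400,200:460],None,fx=2.7,fy=2.7))"
```

```text
time: 9.02
tool_pos: [0.4263, -0.0155, 0.1613]
tool_rot: [-0.001, -0.001, -0.707, 0.707]
contact_force: [0.4, 0.3, 0.0]
gripper_width: 1.0
time: 10.02
tool_pos: [0.4155, 0.2741, 0.1592]
tool_rot: [-0.001, 0.001, -0.707, 0.707]
contact_force: [-0.1, -0.1, -0.4]
gripper_width: 0.998
t 10.03 tcp [0.4155 0.2741 0.1592] w 0.998 F [-0.1 -0.1 -0.4]
[[-1.    -0.     0.003]
 [-0.003 -0.    -1.   ]
 [ 0.    -1.     0.   ]]
tool cm [ 0.05 13.52  0.15]
```

View pics/m3c.png

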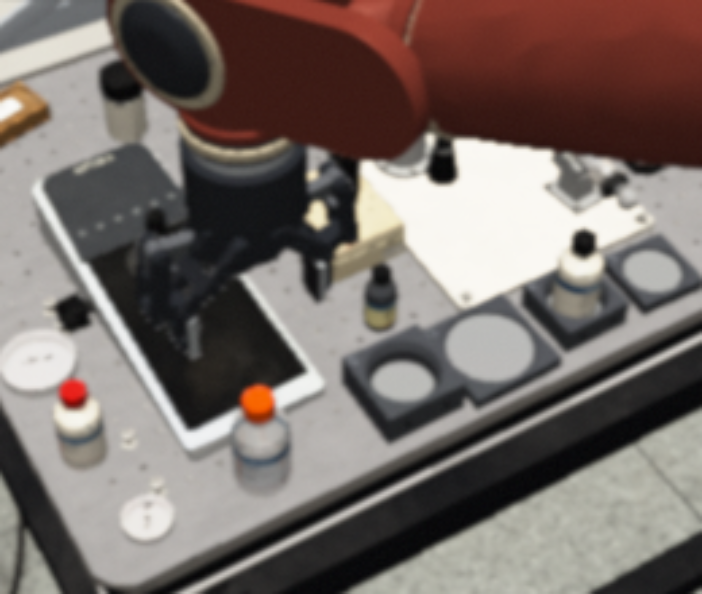

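The mineral oil stands upright in block_oil. Next is the medium bottle.

```bash
python3 -m crank '[[[1,0,2,0.1,0],[1,0,3.5,0,0],[1,0,3,0,0],[1,0,2.5,0,0],[1,0,1.5,0,0],[1,0,0.7,0,0],[1,0,0.3,0,0],[1,0,0,0,0]]]'; python3 -c "
from h import *
go([.415,.2726,.024])"
```

```text
time: 11.12
tool_pos: [0.4164, 0.2718, 0.025]
tool_rot: [0.0, 0.0, 0.707, -0.707]
contact_force: [0.5, 0.1, 0.7]
gripper_width: 1.003
t 11.12 tcp [0.4164 0.2718 0.025 ] w 1.003 F [0.5 0.1 0.7]
[[-1.     0.001 -0.   ]
 [ 0.     0.001 -1.   ]
 [-0.001 -1.    -0.001]]
tool cm [ 0.14  0.1  -0.08]
```

```bash
python3 -m crank '[[[1,0.1,0,0,0],[-1,0,0,0,0],[-1,0,0,0,0],[-1,0,0,0,0],[-1,0,0,0,0],[-1,0,0,0,0],[-1,0,0,0,0],[-1,0,0,0,0]]]'; python3 -c "
from h import *
go([.4246,.1465,.115])"
```

```text
time: 12.12
tool_pos: [0.4153, 0.2718, 0.0248]
tool_rot: [0.0, 0.0, 0.707, -0.707]
contact_force: [0.8, 0.6, 4.8]
gripper_width: 0.48
t 12.12 tcp [0.4153 0.2718 0.0248] w 0.48 F [0.8 0.6 4.8]
[[-1.     0.001 -0.   ]
 [ 0.     0.    -1.   ]
 [-0.001 -1.    -0.   ]]
tool cm [-0.94 -9.03 12.52]
```

```bash
python3 -m crank '[[[-1,0,-2,0,0],[-1,0,-3,0,0],[-1,0,-4,0,0],[-1,-0.4,0,2.5,0],[-1,-0.5,0,4,0],[-1,0,0,4,0],[-1,0,0,2,0],[-1,0,0,0,0]]]'; python3 -c "
from h import *
go([.4246,.1465,.0368])
cv2.imwrite('pics/m4.png',cv2.resize(grab_frame('scene')['frame'][180:400,200:460,::-1],None,fx=2.7,fy=2.7))"
```

```text
time: 13.12
tool_pos: [0.4229, 0.1455, 0.113]
tool_rot: [0.002, -0.0, -0.707, 0.707]
contact_force: [0.4, -0.1, -0.9]
gripper_width: 0.479
t 13.12 tcp [0.4229 0.1455 0.113 ] w 0.479 F [ 0.4 -0.1 -0.9]
[[-1.    -0.002 -0.003]
 [ 0.003 -0.    -1.   ]
 [ 0.002 -1.     0.   ]]
tool cm [-0.19  7.62 -0.1 ]
```

View pics/m4.png

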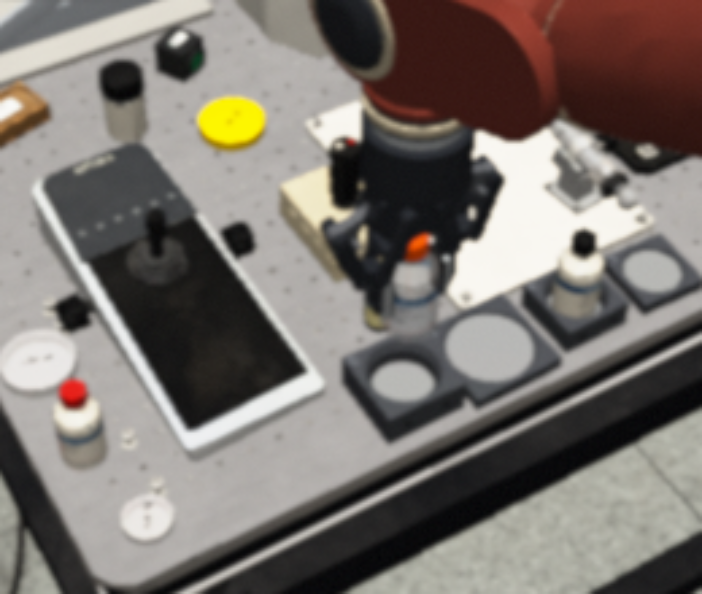

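The medium bottle is held upright over its block and the immersion oil is untouched. Lowering it now.

```bash
python3 -m crank '[[[-1,-0.1,2,-0.1,0],[-1,0,2,0,0],[-1,0,1.5,0,0],[-1,0,0.8,0,0],[-1,0,0.6,0,0],[-1,0,0.4,0,0],[-1,0,0.2,0,0],[-1,0,0,0,0]]]'; python3 -m crank '[[[-1,0,0,0,0],[-1,0,0,0,0]]]'; python3 -c "
from h import *
go([.4246,.1465,.0368])"
```

```text
time: 14.18
tool_pos: [0.425, 0.1476, 0.0395]
tool_rot: [0.0, 0.0, 0.707, -0.707]
contact_force: [0.1, -0.9, -0.8]
gripper_width: 0.476
time: 14.42
tool_pos: [0.4251, 0.1476, 0.0396]
tool_rot: [0.0, 0.0, 0.707, -0.707]
contact_force: [-0.4, 0.5, -0.9]
gripper_width: 0.477
t 14.43 tcp [0.4251 0.1476 0.0396] w 0.477 F [-0.4  0.5 -0.9]
[[-1.     0.001 -0.   ]
 [ 0.     0.    -1.   ]
 [-0.001 -1.    -0.   ]]
tool cm [0.05 0.28 0.11]
```

```bash
python3 -m crank '[[[-1,0,0.15,0.1,0],[-1,0,0.1,0,0],[-1,0,0,0,0],[-1,0,0,0,0]]]'; python3 -c "
from h import *
go([.4246,.1465,.0368])"
```

```text
time: 14.92
tool_pos: [0.4249, 0.1466, 0.0368]
tool_rot: [0.0, -0.0, -0.707, 0.707]
contact_force: [0.1, -0.6, 0.4]
gripper_width: 0.474
t 14.93 tcp [0.4249 0.1466 0.0368] w 0.474 F [ 0.1 -0.6  0.4]
[[-1.  0. -0.]
 [ 0. -0. -1.]
 [-0. -1.  0.]]
tool cm [0.03 0.   0.01]
```

```bash
python3 -m crank '[[[-1,0,0.05,0,0],[0.4,0,0,0,0],[0.4,0,0,0,0],[0.4,0,0,0,0],[0.4,0,0,0,0],[0.4,0,-2,0,0],[0.4,0,-4,0,0],[0.4,0,-4,0,0]]]'; python3 -m crank '[[[0.4,0,-2,-3,0],[0.3,0.3,0,-4.5,0],[0.3,0.3,0,-4.5,0],[0.3,0,0,-4.5,0],[0.3,0,0,-4,0],[0.3,0,0,-1.2,0],[0.3,0,0,0,0],[0.3,0,0,0,0]]]';python3 -c "
from h import *
go([.4186,.3634,.0045])
cv2.imwrite('pics/m5.png',cv2.resize(grab_frame('scene')['frame'][180:400,200:460,::-1],None,fx=2.7,fy=2.7))"
```

```text
time: 15.92
tool_pos: [0.4244, 0.1465, 0.137]
tool_rot: [0.0, 0.0, -0.707, 0.707]
contact_force: [0.8, 0.6, -1.2]
gripper_width: 0.701
time: 16.92
tool_pos: [0.4189, 0.3625, 0.1561]
tool_rot: [0.001, -0.0, -0.707, 0.707]
contact_force: [-0.1, -0.3, -0.3]
gripper_width: 0.651
t 16.93 tcp [0.4189 0.3625 0.1561] w 0.651 F [-0.1 -0.3 -0.3]
[[-1.    -0.    -0.001]
 [ 0.001 -0.001 -1.   ]
 [ 0.    -1.     0.001]]
tool cm [ 0.03 15.16 -0.1 ]
```

View pics/m5.png

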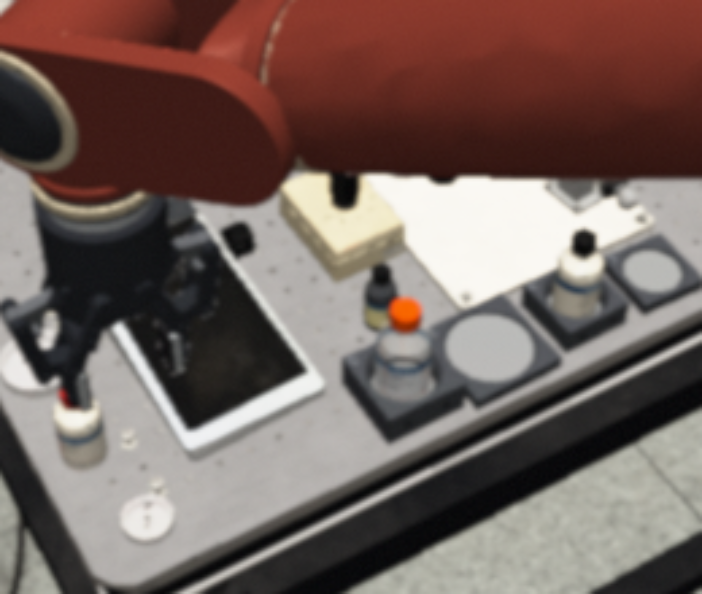

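The medium bottle is seated in block_medium. Descending to the small dish.

```bash
python3 -m crank '[[[0.3,0,2.5,-0.1,0],[0.3,0,3.5,0,0],[0.3,0,3.5,0,0],[0.3,0,2.5,0,0],[0.3,0,1.2,0,0],[0.3,0,0.6,0,0],[0.3,0,0.3,0,0],[0.3,0,0,0,0]]]'; python3 -m crank '[[[0.3,0,0,0,0],[0.3,0,0,0,0]]]';python3 -c "
from h import *
go([.4186,.3634,.0045])"
```

```text
time: 17.98
tool_pos: [0.4194, 0.3649, 0.0161]
tool_rot: [0.0, 0.0, 0.707, -0.707]
contact_force: [0.1, 0.6, -0.1]
gripper_width: 0.652
time: 18.23
tool_pos: [0.4192, 0.3648, 0.0159]
tool_rot: [0.0, 0.0, 0.707, -0.707]
contact_force: [-0.5, -0.4, -0.4]
gripper_width: 0.652
t 18.23 tcp [0.4192 0.3648 0.0159] w 0.652 F [-0.5 -0.4 -0.4]
[[-1.     0.001 -0.   ]
 [ 0.     0.001 -1.   ]
 [-0.001 -1.    -0.001]]
tool cm [0.06 1.14 0.14]
```

```bash
python3 -m crank '[[[0.3,0.05,0.7,0.1,0],[0.3,0,0.45,0,0],[0.3,0,0,0,0],[0.3,0,0,0,0]]]';python3 -c "
from h import *
go([.4186,.3634,.0045])
f=grab_frame('scene')['frame'];cv2.imwrite('pics/m6.png',cv2.resize(f[270:400,190:350,::-1],None,fx=4.5,fy=4.5))"
```

```text
time: 18.73
tool_pos: [0.4184, 0.3635, 0.0037]
tool_rot: [0.0, -0.0, -0.707, 0.707]
contact_force: [-0.0, 0.6, -0.4]
gripper_width: 0.649
t 18.73 tcp [0.4184 0.3635 0.0037] w 0.649 F [-0.   0.6 -0.4]
[[-1. -0. -0.]
 [ 0. -0. -1.]
 [ 0. -1.  0.]]
tool cm [-0.02 -0.08  0.01]
```

View pics/m6.png

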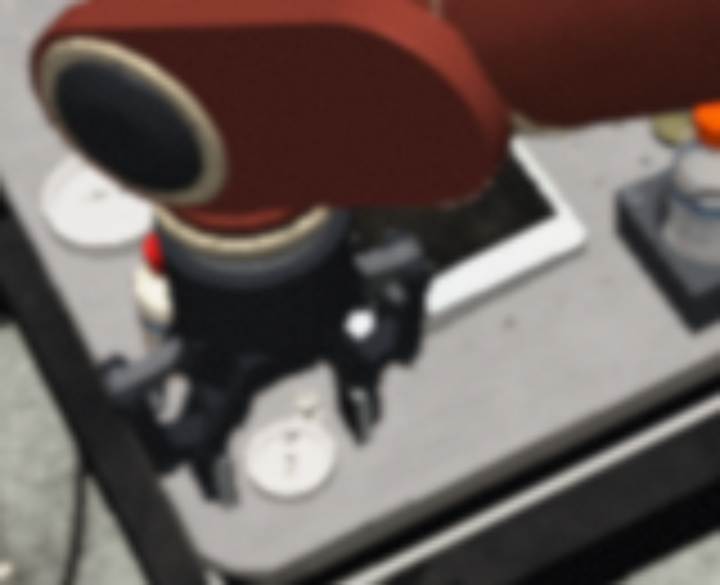

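The fingers stand either side of the small dish. I'll close them.

```bash
python3 -m crank '[[[0.3,0,-0.08,0,0],[-1,0,0,0,0],[-1,0,0,0,0],[-1,0,0,0,0],[-1,0,0,0,0],[-1,0,0,0,0],[-1,0,0,0,0]]]';python3 -c "
from h import *
go([.4186,.3634,.0045])"; python3 -m crank '[[[-1,0,-1,0,0],[-1,0,-2,0,0],[-1,0,-2,0,0],[-1,0,0,0,0],[-1,0,0,0,0]]]';python3 -c "
from h import *
go([.425,-.0939,.15])
f=grab_frame('scene')['frame'];cv2.imwrite('pics/m7.png',cv2.resize(f[270:400,190:350,::-1],None,fx=4.5,fy=4.5))"
```

```text
time: 19.65
tool_pos: [0.4189, 0.3639, 0.0054]
tool_rot: [0.0, 0.0, 0.707, -0.707]
contact_force: [-1.2, -0.8, 4.4]
gripper_width: 0.4
t 19.65 tcp [0.4189 0.3639 0.0054] w 0.4 F [-1.2 -0.8  4.4]
[[-1.     0.001 -0.   ]
 [ 0.     0.001 -1.   ]
 [-0.001 -1.    -0.001]]
tool cm [0.03 0.09 0.05]
time: 20.27
tool_pos: [0.4184, 0.3636, 0.0548]
tool_rot: [0.0, 0.0, 0.707, -0.707]
contact_force: [-0.1, -0.4, 0.4]
gripper_width: 0.403
t 20.27 tcp [0.4184 0.3636 0.0548] w 0.403 F [-0.1 -0.4  0.4]
[[-1.  0. -0.]
 [ 0.  0. -1.]
 [-0. -1. -0.]]
tool cm [-0.68 -9.53 45.74]
```

View pics/m7.png

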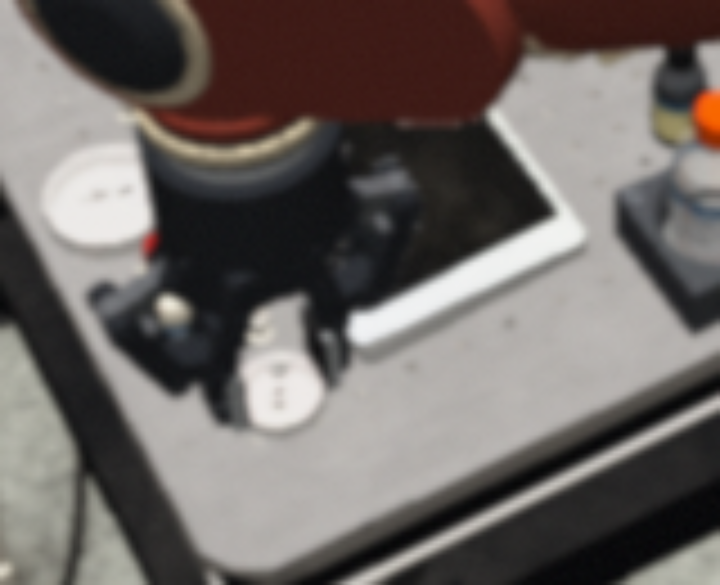

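The dish is lifted level. I'll check its offset in the grip while I move it over.

```bash
python3 -c "
from h import *
f=grab_frame('scene');a=f['frame'].astype(int);m=(a.min(2)>165)
e,s=blob(m,(238,346,270,370));print(e,s,onz(f,e,.0605),state()['tool_pos'])"
python3 -m crank '[[[-1,0,-2,0,0],[-1,0,-4,0,0],[-1,0,-3.5,-2,0],[-1,0,0,-0.1,0],[-1,0,0,2.1,0],[-1,0,0,3,0],[-1,0,0,4.5,0],[-1,0,0,4.5,0]]]'
python3 -m crank '[[[-1,0,0,4.5,0],[-1,-0.3,0,4.5,0],[-1,-0.4,0,4.5,0],[-1,0,0,4.5,0],[-1,0,0,4.5,0],[-1,0,0,4.5,0],[-1,0,0,4.5,0],[-1,0,0,3,0]]]'
python3 -m crank '[[[-1,0,0,1.5,0],[-1,0,0,0.7,0],[-1,0,0,0,0]]]'
python3 -c "
from h import *
go([.425,-.0939,.0154])"
```

```text
(254.2678985595703, 362.1822204589844) (32.683170318603516, 35.678558349609375) [0.40266948 0.3646298  0.0605    ] [0.41782296 0.36318261 0.05383321]
time: 21.38
tool_pos: [0.4167, 0.2406, 0.1475]
tool_rot: [0.001, 0.001, -0.706, 0.708]
contact_force: [0.0, -0.2, -0.3]
gripper_width: 0.396
time: 22.38
tool_pos: [0.4229, -0.1035, 0.1477]
tool_rot: [-0.002, -0.0, 0.707, -0.707]
contact_force: [0.1, 0.7, -0.3]
gripper_width: 0.399
time: 22.75
tool_pos: [0.4249, -0.1231, 0.1491]
tool_rot: [-0.0, -0.0, 0.707, -0.707]
contact_force: [-0.1, -0.9, -0.7]
gripper_width: 0.405
t 22.75 tcp [ 0.4249 -0.1231  0.1491] w 0.405 F [-0.1 -0.9 -0.7]
[[-1.    -0.001 -0.   ]
 [ 0.     0.001 -1.   ]
 [ 0.001 -1.    -0.001]]
tool cm [-0.02 13.38 -2.91]
```

```bash
python3 -m crank '[[[-1,0,2,-2,0],[-1,0,4,-0.9,0],[-1,0,3,0,0],[-1,0,0,0,0],[-1,0,0,0,0]]]'
python3 -c "
from h import *
go([.425,-.0939,.0154])
f=grab_frame('scene')['frame'];cv2.imwrite('pics/m8.png',cv2.resize(f[200:330,350:510,::-1],None,fx=4.5,fy=4.5))"
```

```text
time: 23.38
tool_pos: [0.4261, -0.0943, 0.0608]
tool_rot: [-0.001, -0.0, -0.707, 0.707]
contact_force: [0.6, -0.4, 0.6]
gripper_width: 0.401
t 23.38 tcp [ 0.4261 -0.0943  0.0608] w 0.401 F [ 0.6 -0.4  0.6]
[[-1.     0.002  0.001]
 [-0.001 -0.001 -1.   ]
 [-0.002 -1.     0.001]]
tool cm [ 0.12  4.54 -0.04]
```

View pics/m8.png

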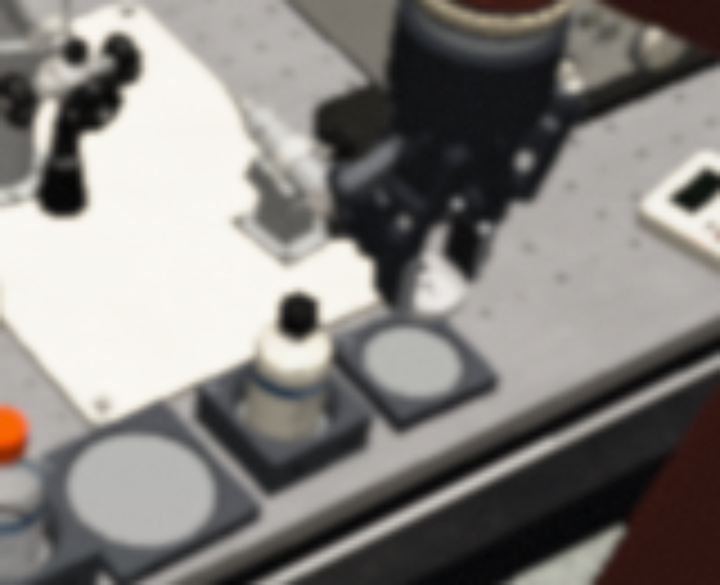

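```bash
python3 -c "
from h import *
t=grab_frame('top');s=grab_frame('scene')
print('rod end',tri([ray(t,397,285),ray(s,432,251)]))
f=s['frame'];cv2.imwrite('pics/m9.png',cv2.resize(f[230:290,415:480,::-1],None,fx=9,fy=9,interpolation=2))
f=t['frame'];cv2.imwrite('pics/m9t.png',cv2.resize(f[240:340,340:460,::-1],None,fx=6,fy=6,interpolation=2))
"
```

```text
rod end [ 0.47242787 -0.09999748  0.0576686 ]
```

View pics/m9.png

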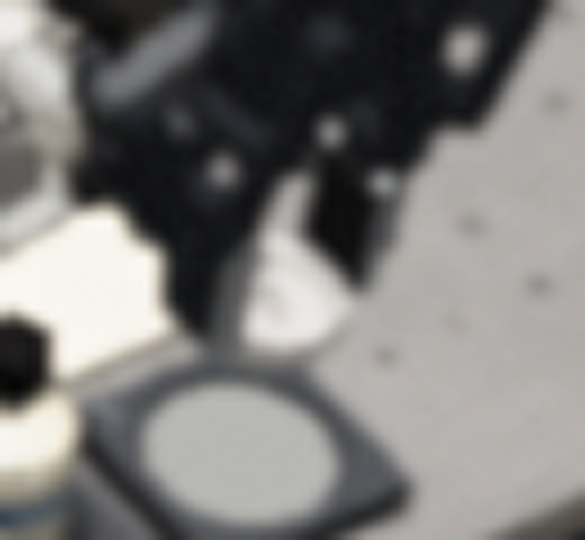

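View pics/m9t.png

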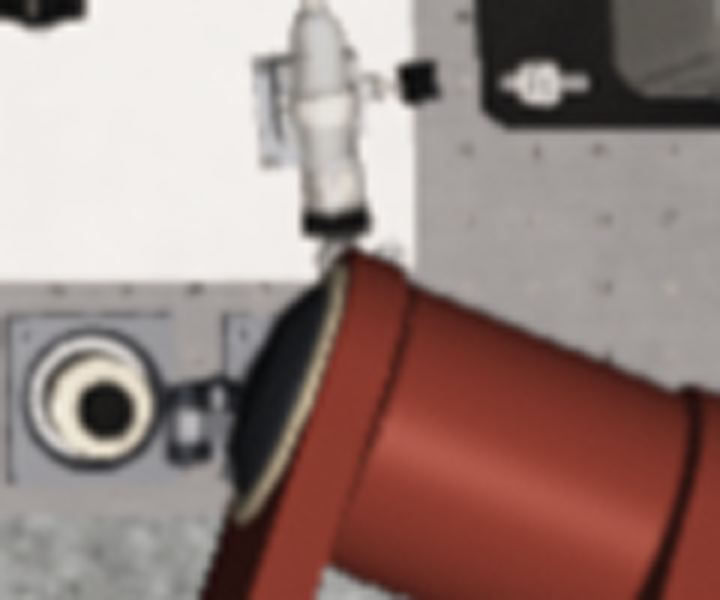

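```bash
python3 -c "
from h import *
f=grab_frame('scene');P=np.linalg.inv(f['pose']);s,M=axes();p=s['tool_pos']
im=cv2.resize(f['frame'][230:290,415:480,::-1],None,fx=9,fy=9,interpolation=2)
for z,c in((p[2]+.0056,(0,0,255)),(p[2]-.0054,(255,0,0))):
  for a in np.linspace(0,6.28,60):
    q=P@np.array([p[0]+.019*np.cos(a),p[1]+.019*np.sin(a),z,1]);u=f['cx']+f['fx']*q[0]/-q[2];v=f['cy']-f['fy']*q[1]/-q[2]
    cv2.circle(im,(int((u-415)*9+4),int((v-230)*9+4)),2,c,-1)
cv2.imwrite('pics/m10.png',im)"
```

```text
(no output)
```

View pics/m10.png

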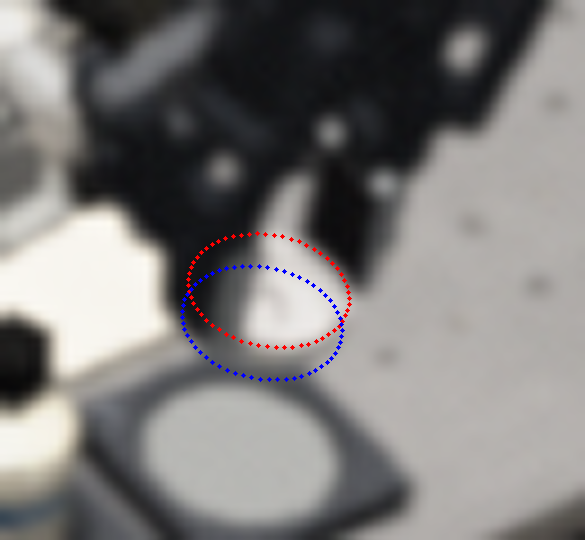

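The projected dish outline matches the image, so it is level and centred. Lowering it.

```bash
python3 -m crank '[[[-1,0.1,1.5,0,0],[-1,0,1.2,0,0],[-1,0,0.8,0,0],[-1,0,0.5,0,0],[-1,0,0.2,0,0],[-1,0,0,0,0],[-1,0,0,0,0]]]'
python3 -c "
from h import *
go([.425,-.0939,.0154])"
```

```text
time: 24.45
tool_pos: [0.4246, -0.0945, 0.018]
tool_rot: [-0.0, -0.0, -0.707, 0.707]
contact_force: [0.0, -0.4, 0.5]
gripper_width: 0.404
t 24.45 tcp [ 0.4246 -0.0945  0.018 ] w 0.404 F [ 0.  -0.4  0.5]
[[-1.     0.001 -0.   ]
 [ 0.    -0.    -1.   ]
 [-0.001 -1.     0.   ]]
tool cm [-0.04  0.26 -0.06]
```

```bash
python3 -m crank '[[[-1,0,0.15,-0.05,0],[-1,0,0.1,0,0],[-1,0,0,0,0],[-1,0,0,0,0]]]'
python3 -c "
from h import *
go([.425,-.0939,.0154])"
```

```text
time: 24.95
tool_pos: [0.4245, -0.094, 0.0155]
tool_rot: [-0.0, 0.0, 0.707, -0.707]
contact_force: [-2.4, 0.7, 4.2]
gripper_width: 0.405
t 24.95 tcp [ 0.4245 -0.094   0.0155] w 0.405 F [-2.4  0.7  4.2]
[[-1.  0. -0.]
 [ 0.  0. -1.]
 [-0. -1. -0.]]
tool cm [-0.05  0.01 -0.01]
```

```bash
python3 -m crank '[[[0.15,0,0,0,0],[0.15,0,0,0,0],[0.15,0,0,0,0],[0.15,0,-1.5,0,0],[0.15,0,-4,0,0],[0.15,0,-5,0,0],[0.15,0,-5,0,0],[0.15,0,0,0,0]]]'
python3 -c "
from h import *
go([.589,.3765,.2]);print(state()['joint_pos'].round(2))"
python3 -m crank '[[[0.6,0,0,-3,0],[0.6,0,0,-4.5,0],[0.6,0,0,-4.5,0],[0.6,0,0,-4.5,0],[0.6,0,0,-4.5,0],[0.6,0,0,-4.5,0],[0.6,0,0,-4.5,0],[0.6,0,0,-4.5,0]]]'
python3 -m crank '[[[0.6,0,0,-4.5,0],[0.6,0,0,-4.5,0],[0.6,0,0,-3.6,0],[0.6,0,0,0,0]]]'
python3 -c "
from h import *
go([.589,.3765,.2]);print(state()['joint_pos'].round(2))
f=grab_frame('scene')['frame'];cv2.imwrite('pics/m11.png',f[:,:,::-1])"
```

```text
time: 25.95
tool_pos: [0.4274, -0.0952, 0.1768]
tool_rot: [-0.004, -0.004, -0.706, 0.709]
contact_force: [0.1, -0.9, -0.8]
gripper_width: 0.572
t 25.95 tcp [ 0.4274 -0.0952  0.1768] w 0.572 F [ 0.1 -0.9 -0.8]
[[-1.     0.011 -0.   ]
 [ 0.    -0.004 -1.   ]
 [-0.011 -1.     0.004]]
tool cm [-16.18  -2.36 -47.16]
[-0.39 -0.39  2.1   0.    1.43  1.18]
time: 26.95
tool_pos: [0.4237, 0.2524, 0.1697]
tool_rot: [0.0, 0.0, -0.707, 0.707]
contact_force: [0.6, -1.3, 0.3]
gripper_width: 0.798
time: 27.45
tool_pos: [0.4236, 0.3785, 0.1695]
tool_rot: [-0.001, 0.001, -0.707, 0.707]
contact_force: [0.2, 0.1, -0.0]
gripper_width: 0.802
t 27.45 tcp [0.4236 0.3785 0.1695] w 0.802 F [ 0.2  0.1 -0. ]
[[-1.    -0.001  0.003]
 [-0.003 -0.001 -1.   ]
 [ 0.001 -1.     0.001]]
tool cm [-16.54  -3.07   0.25]
[ 0.6  -0.04  1.81  0.    1.37  2.17]
```

View pics/m11.png

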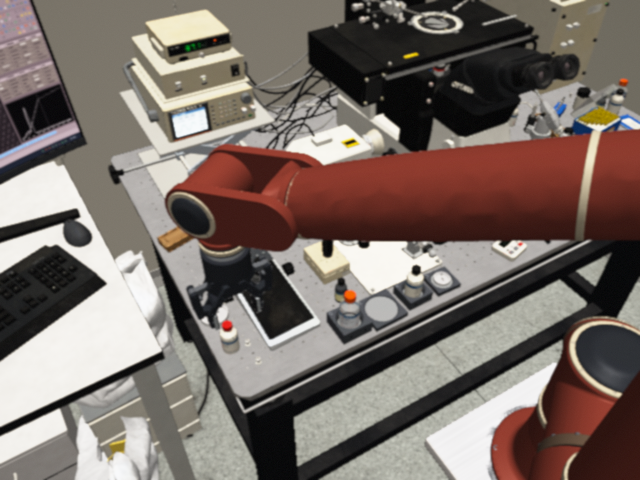

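```bash
python3 -m crank '[[[0.6,0,0,0,-10],[0.6,0,0,0,-10],[0.6,0,0,0,-10],[0.6,0,0,0,-10],[0.6,0,0,0,-10],[0.6,0,0,0,-10],[0.6,0,0,0,-10],[0.6,0,0,0,-10]]]'
python3 -m crank '[[[0.6,0,0,0,-10],[0.6,0,0,3,0],[0.6,0,0,4.5,0],[0.6,0,0,4.5,0],[0.6,0,0,3.5,0],[0.6,0,0,1,0],[0.6,0,0,0,0],[0.6,0,0,0,0]]]'
python3 -c "
from h import *
go([.589,.3765,.001]);print(state()['joint_pos'].round(2))
f=grab_frame('scene')['frame'];cv2.imwrite('pics/m12.png',f[:,:,::-1])"
```

```text
time: 28.5
tool_pos: [0.4244, 0.3755, 0.1698]
tool_rot: [-0.455, 0.456, -0.541, 0.541]
contact_force: [1.1, -0.6, 0.3]
gripper_width: 0.801
time: 29.5
tool_pos: [0.5883, 0.3768, 0.17]
tool_rot: [-0.5, 0.5, -0.5, 0.5]
contact_force: [0.7, 0.2, -0.5]
gripper_width: 0.799
t 29.5 tcp [0.5883 0.3768 0.17  ] w 0.799 F [ 0.7  0.2 -0.5]
[[ 0.    -0.001  1.   ]
 [-1.    -0.     0.   ]
 [ 0.    -1.    -0.001]]
tool cm [ 0.03 16.9   0.09]
[0.46 0.26 1.48 0.   1.4  0.46]
```

View pics/m12.png

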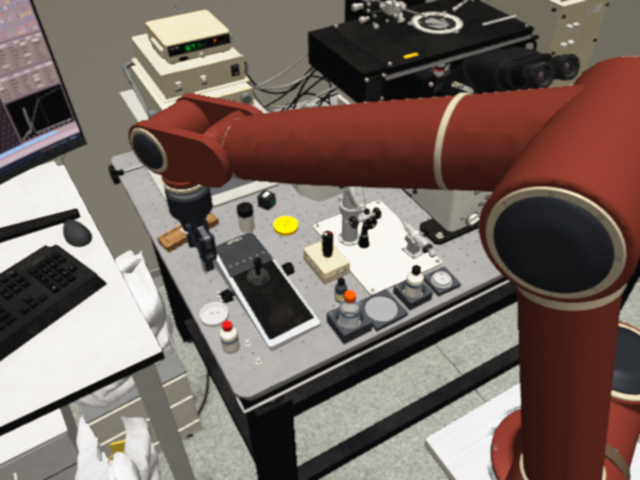

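```bash
python3 -m crank '[[[0.6,0,2.5,0.1,0],[0.6,0,4,0,0],[0.6,0,4,0,0],[0.6,0,2.5,0,0],[0.6,0,1.2,0,0],[0.6,0,0.6,0,0],[0.6,0,0.2,0,0],[0.6,0,0,0,0]]]'; python3 -m crank '[[[0.6,0,0,0,0],[0.6,0,0,0,0]]]'
python3 -c "
from h import *
go([.589,.3765,.001])
f=grab_frame('scene')['frame'];cv2.imwrite('pics/m13.png',cv2.resize(f[220:370,150:330,::-1],None,fx=4,fy=4))"
```

```text
time: 30.55
tool_pos: [0.5911, 0.3774, 0.0214]
tool_rot: [0.501, -0.499, 0.5, -0.5]
contact_force: [0.0, -0.4, -0.1]
gripper_width: 0.795
time: 30.8
tool_pos: [0.5908, 0.3772, 0.0207]
tool_rot: [0.5, -0.5, 0.5, -0.5]
contact_force: [-0.7, 0.6, -0.0]
gripper_width: 0.802
t 30.8 tcp [0.5908 0.3772 0.0207] w 0.802 F [-0.7  0.6 -0. ]
[[-0.     0.001  1.   ]
 [-1.     0.    -0.   ]
 [-0.    -1.     0.001]]
tool cm [ 0.07  1.97 -0.18]
```

View pics/m13.png

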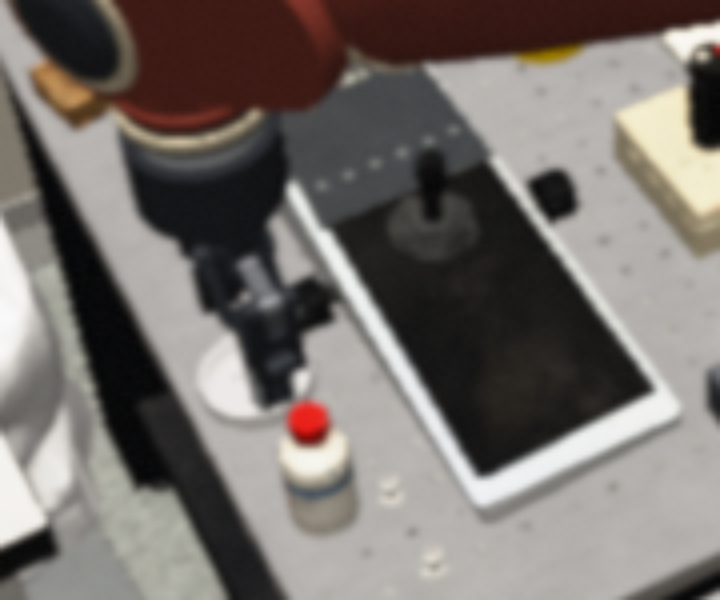

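```bash
python3 -m crank '[[[0.6,0.05,1.0,-0.15,0],[0.6,0,0.6,0,0],[0.6,0,0.3,0,0],[0.6,0,0,0,0],[0.6,0,0,0,0]]]'
python3 -c "
from h import *
go([.589,.3765,.001])"
```

```text
time: 31.48
tool_pos: [0.5891, 0.3766, 0.0013]
tool_rot: [-0.5, 0.5, -0.5, 0.5]
contact_force: [-0.6, -0.3, 0.2]
gripper_width: 0.796
t 31.48 tcp [0.5891 0.3766 0.0013] w 0.796 F [-0.6 -0.3  0.2]
[[-0.  0.  1.]
 [-1.  0. -0.]
 [-0. -1.  0.]]
tool cm [ 0.01  0.03 -0.01]
```

```bash
python3 -m crank '[[[-1,0,0,0,0],[-1,0,0,0,0],[-1,0,0,0,0],[-1,0,0,0,0],[-1,0,0,0,0]]]'
python3 -c "
from h import *
go([.589,.3765,.001])"
python3 -m crank '[[[-1,0,-1,0,0],[-1,0,-2,0,0],[-1,0,-2,0,0],[-1,0,0,0,0],[-1,0,0,0,0]]]'
python3 -c "
from h import *
go([.589,.3765,.15])
f=grab_frame('scene')['frame'];cv2.imwrite('pics/m14.png',cv2.resize(f[220:370,150:330,::-1],None,fx=4,fy=4))"
```

```text
time: 32.1
tool_pos: [0.5898, 0.377, 0.0023]
tool_rot: [0.501, -0.499, 0.5, -0.5]
contact_force: [0.4, 0.5, 5.3]
gripper_width: 0.668
t 32.1 tcp [0.5898 0.377  0.0023] w 0.668 F [0.4 0.5 5.3]
[[-0.     0.002  1.   ]
 [-1.     0.001 -0.   ]
 [-0.001 -1.     0.002]]
tool cm [ 0.05  0.13 -0.08]
time: 32.72
tool_pos: [0.5888, 0.3765, 0.0513]
tool_rot: [-0.5, 0.5, -0.5, 0.5]
contact_force: [-0.8, 0.1, -0.7]
gripper_width: 0.662
t 32.73 tcp [0.5888 0.3765 0.0513] w 0.662 F [-0.8  0.1 -0.7]
[[-0.  0.  1.]
 [-1.  0. -0.]
 [-0. -1.  0.]]
tool cm [-0.   -9.87  0.02]
```

View pics/m14.png

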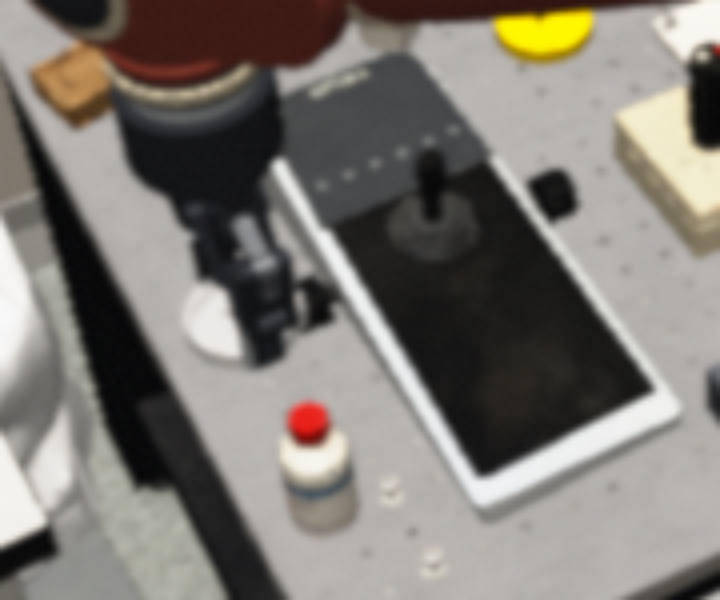

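```bash
python3 -m crank '[[[-1,0,-3,0,0],[-1,0,-4,0,0],[-1,0,-4,0,0],[-1,0,-1,-3,0],[-1,0,0,-4,0],[-1,0,0,-4,0],[-1,0,0,-4,0],[-1,0,0,-1.4,0]]]'
python3 -m crank '[[[-1,3,0,0,0],[-1,4.5,0,0,0],[-1,4.5,0,0,0],[-1,4.5,0,0,0],[-1,4.5,0,0,0],[-1,4.5,0,0,0],[-1,4,0,0,0],[-1,1.5,0,0,0]]]'
python3 -m crank '[[[-1,0,0,0,0],[-1,0,0,0,0]]]'
python3 -c "
from h import *
go([.4248,.0666,.012])"
```

```text
time: 33.78
tool_pos: [0.4227, 0.3763, 0.1699]
tool_rot: [-0.5, 0.501, -0.5, 0.5]
contact_force: [0.7, 0.2, -0.8]
gripper_width: 0.674
time: 34.78
tool_pos: [0.4251, 0.0647, 0.171]
tool_rot: [-0.499, 0.499, -0.501, 0.501]
contact_force: [-0.3, 0.9, -0.1]
gripper_width: 0.669
time: 35.02
tool_pos: [0.425, 0.0673, 0.1711]
tool_rot: [0.5, -0.5, 0.5, -0.5]
contact_force: [0.8, -0.1, -0.8]
gripper_width: 0.66
t 35.02 tcp [0.425  0.0673 0.1711] w 0.66 F [ 0.8 -0.1 -0.8]
[[ 0.001 -0.     1.   ]
 [-1.     0.     0.001]
 [-0.    -1.    -0.   ]]
tool cm [ 8.00e-02  1.59e+01 -1.00e-02]
```

```bash
python3 -m crank '[[[-1,0.1,2.5,0,0],[-1,0,4,0,0],[-1,0,3,0,0],[-1,0,1.5,0,0],[-1,0,0,0,0],[-1,0,0,0,0]]]'
python3 -c "
from h import *
go([.4248,.0666,.012])
f=grab_frame('scene');P=np.linalg.inv(f['pose']);s,M=axes();p=s['tool_pos']
im=cv2.resize(f['frame'][230:350,310:470,::-1],None,fx=5,fy=5,interpolation=2)
for z,c in((p[2]+.012,(0,0,255)),(p[2]-.002,(255,0,0))):
  for a in np.linspace(0,6.28,80):
    q=P@np.array([p[0]+.03*np.cos(a),p[1]+.03*np.sin(a),z,1]);u=f['cx']+f['fx']*q[0]/-q[2];v=f['cy']-f['fy']*q[1]/-q[2]
    cv2.circle(im,(int((u-310)*5+2),int((v-230)*5+2)),1,c,-1)
cv2.imwrite('pics/m15.png',im)"
```

```text
time: 35.78
tool_pos: [0.426, 0.0658, 0.0625]
tool_rot: [0.501, -0.499, 0.499, -0.501]
contact_force: [0.3, -0.0, -0.3]
gripper_width: 0.669
t 35.77 tcp [0.426  0.0658 0.0625] w 0.669 F [ 0.3 -0.  -0.3]
[[ 0.     0.002  1.   ]
 [-1.    -0.     0.   ]
 [ 0.    -1.     0.002]]
tool cm [-0.08  5.05 -0.13]
```

View pics/m15.png

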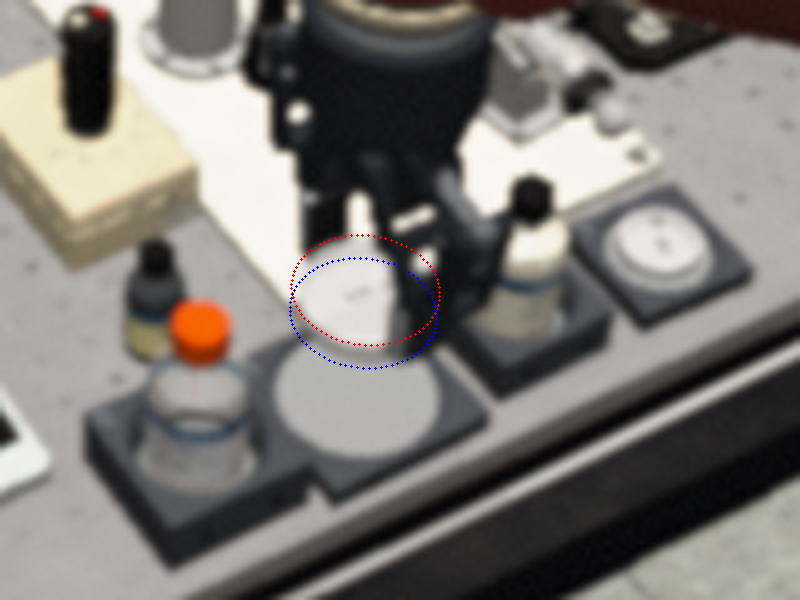

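The large dish is held level and matches its outline, and the other three look seated. Lowering it.

```bash
python3 -m crank '[[[-1,-0.05,1.5,-0.1,0],[-1,0,1.5,0,0],[-1,0,0.9,0,0],[-1,0,0.5,0,0],[-1,0,0.3,0,0],[-1,0,0,0,0],[-1,0,0,0,0]]]'
python3 -c "
from h import *
go([.4248,.0666,.0123])"
```

```text
time: 36.7
tool_pos: [0.4242, 0.0661, 0.0145]
tool_rot: [-0.5, 0.5, -0.5, 0.5]
contact_force: [-0.2, 0.1, -0.6]
gripper_width: 0.668
t 36.7 tcp [0.4242 0.0661 0.0145] w 0.668 F [-0.2  0.1 -0.6]
[[-0.     0.001  1.   ]
 [-1.    -0.    -0.   ]
 [ 0.    -1.     0.001]]
tool cm [-0.05  0.22  0.06]
```

```bash
python3 -m crank '[[[-1,0,0.15,0.05,0],[-1,0,0.1,0,0],[-1,0,0,0,0],[-1,0,0,0,0]]]'
python3 -c "
from h import *
go([.4248,.0666,.0123])"
```

```text
time: 37.2
tool_pos: [0.4247, 0.0661, 0.0122]
tool_rot: [-0.5, 0.5, -0.5, 0.5]
contact_force: [-1.6, -0.5, 5.4]
gripper_width: 0.67
t 37.2 tcp [0.4247 0.0661 0.0122] w 0.67 F [-1.6 -0.5  5.4]
[[-0.  0.  1.]
 [-1. -0. -0.]
 [ 0. -1.  0.]]
tool cm [-0.05 -0.01  0.01]
```

Contact at 5 N. I'll release, rise, move clear and look.

```bash
python3 -m crank '[[[0.7,0,0,0,0],[0.7,0,0,0,0],[0.7,0,0,0,0],[0.7,0,-1.5,0,0],[0.7,0,-4,0,0],[0.7,0,-5,0,0],[0.7,0,-5,0,0],[0.7,0,-2,0,0]]]'
python3 -m crank '[[[0.7,3,0,0,0],[0.7,4.5,0,0,0],[0.7,4.5,0,-2,0],[0.7,4.5,0,-3,0],[0.7,4.5,0,-4,0],[0.7,4.5,0,-4,0],[0.7,4.5,0,0,0],[0.7,4.5,0,0,0]]]'
python3 -m crank '[[[0.7,4.5,0,0,0],[0.7,4.5,0,0,0],[0.7,0,0,0,0],[0.7,0,0,0,0]]]'
python3 -c "
from h import *
go(None)
s=grab_frame('scene');t=grab_frame('top')
cv2.imwrite('pics/e1.png',cv2.resize(s['frame'][220:370,190:490,::-1],None,fx=2.6,fy=2.6,interpolation=2))
cv2.imwrite('pics/e2.png',cv2.resize(t['frame'][225:335,160:420,::-1],None,fx=3,fy=3,interpolation=2))"
```

```text
time: 38.2
tool_pos: [0.4261, 0.0661, 0.1919]
tool_rot: [-0.502, 0.498, -0.498, 0.502]
contact_force: [-0.0, -0.3, -0.3]
gripper_width: 0.846
time: 39.2
tool_pos: [0.2937, -0.2807, 0.1883]
tool_rot: [-0.499, 0.5, -0.499, 0.502]
contact_force: [1.5, 0.6, 0.4]
gripper_width: 0.849
time: 39.7
tool_pos: [0.2942, -0.3684, 0.187]
tool_rot: [0.5, -0.5, 0.5, -0.5]
contact_force: [0.1, 0.6, 0.2]
gripper_width: 0.851
t 39.7 tcp [ 0.2942 -0.3684  0.187 ] w 0.851 F [0.1 0.6 0.2]
[[-0.  0.  1.]
 [-1.  0. -0.]
 [-0. -1.  0.]]
```

View pics/e1.png

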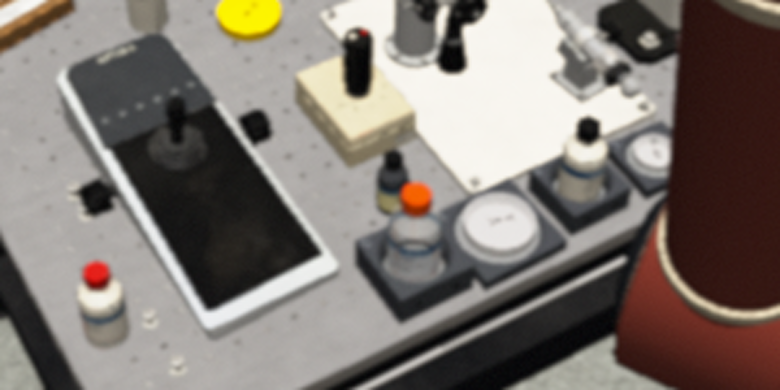

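View pics/e2.png

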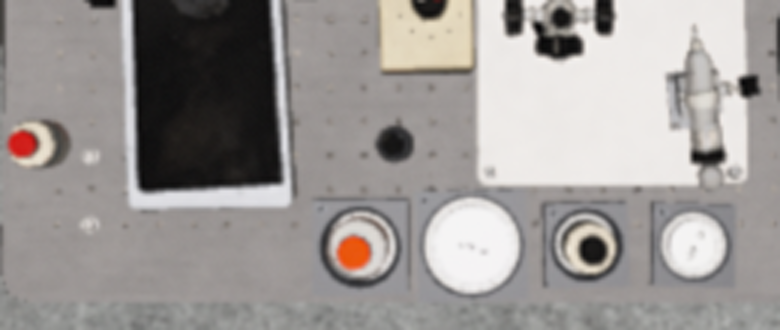

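```bash
python3 - <<'E'
from h import *
t=grab_frame("top");s=grab_frame("scene")
a=t["frame"].astype(int);b=s["frame"].astype(int)
O=lambda a:(a[...,0]>160)&(a[...,1]<120)&(a[...,2]<80)
e,_=blob(O(a),(265,295,295,320));e2,_=blob(O(b),(330,280,365,310));print("medium cap",tri([ray(t,*e),ray(s,*e2)]).round(4),"onz",onz(t,e,.102).round(4))
D=lambda a:a.max(2)<60
e,_=blob(D(a),(350,300,365,314));e2,_=blob(D(b),(408,262,426,274));print("oil cap",e,e2,tri([ray(t,*e),ray(s,*e2)]).round(4),"onz",onz(t,e,.092).round(4))
W=lambda a:a.min(2)>205
for n,box,z in(("large",(299,288,337,326),.024),("small",(374,292,408,322),.021)):
    e,sz=blob(W(a),box);print(n,np.round(sz,1),onz(t,e,z).round(4))
e,_=blob((a[...,0]>150)&(a[...,1]<80),(160,262,185,282));print("eth",onz(t,e,.076).round(4))
e,_=blob(a.mean(2)<50,(283,264,300,281));print("imm",onz(t,e,.062).round(4))
E
```

```text
medium cap [0.4256 0.1465 0.0993] onz [0.4259 0.1464 0.102 ]
oil cap (357.162109375, 307.8931884765625) (415.702392578125, 269.7624816894531) [ 0.4258 -0.0151  0.0846] onz [ 0.4265 -0.0142  0.092 ]
large [30.3 30.6] [0.4258 0.0669 0.024 ]
small [19.3 19.8] [ 0.4256 -0.0923  0.021 ]
eth [0.4986 0.3765 0.076 ]
imm [0.499  0.1208 0.062 ]
```

```bash
python3 -c "
from plant import *
print(state()['joint_vel'].round(3)); print(job_done())"
```

```text
[-0.003  0.004 -0.002  0.    -0.002 -0.002]
the job is handed in; nothing more can be done
None
```

I set the mineral-oil bottle, medium bottle, small dish and large dish into block_oil, block_medium, plate_small and plate_large. I then backed the arm clear and handed the job in at about 40 s of the 128 s allowed; no verdict was reported.

**Centring:** In the last top view all four vessels measured within about 2 mm of their bore or recess centres. For the dishes, the bright recess floor may have been counted with the dish, so those figures are weaker; by eye both sit concentric.

**Seating:** The two dishes and the oil bottle met the floor with 4–5 N before release. The medium bottle showed almost no contact force, so I lowered it another 0.5 mm before opening the fingers. All four look upright.

**Cap height:** Triangulated across the two views, the medium cap came out at about 99 mm (102 mm expected). The oil cap came out at about 85 mm (92 mm expected). Both are low, which points to coarse picking of the cap outlines rather than a bottle standing proud.

**Bottles left alone:** The ethanol and immersion oil measured within 1 mm of where they stood at the start.

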